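# Lock the filter cartridge into the suction pump's bayonet port

## Robot

A 7-joint arm with a two-finger parallel gripper is mounted at the origin on a cart in front of the work surface, level with it; the furniture and walls round the work are solid. World frame = base frame: x ahead of the robot, y to its left, z up, the work surface at z = 0. Lengths are in m, angles in rad, forces in N, time in s.
With the tool pointing down it reaches from about 0.4 to 0.85 m from the base axis. Payload 10.4 kg.
Tool frame: the origin (TCP) lies on the centre line of the jaws, within the pads' length; the fingertips stand 17 mm ahead of it and the grasp point (between the pads) lies 2 mm behind it; z points along the fingers, y is the line along which they close (so a half turn about z gives the same grasp; the last joint's range is limited). The gripper opens to 85 mm and grips with 20 to 120 N. Pads are 22 mm wide; open, the fingers measure 114 mm over their backs; the gripper's body (76 mm by 85 mm) begins 54 mm behind the grasp point. The pads swing forward as they close: fully open they stand 13 mm farther back than shut.
Start: joints at [-0.023, 0.332, -0.065, 1.46, 0.022, 1.35, -0.088], TCP at [0.625, 0, 0.217] pointing down, gripper open.
Joint ranges: [-2.6, 2.6], [-0.5, 2.12], [-1.47, 1.34], [0.16, 2.42], [-1.27, 4.41], [0.06, 2.06], [-2.6, 2.6]. Speed limits (rad/s): [2.22, 2.22, 2.79, 2.79, 3.14, 3.14, 3.14].

## Interface

Orientations are given as a unit quaternion [x, y, z, w].
In Python, from workcell import get_obs, optics, job gives the robot as it stands. The module is installed in compiled form; this text tells all that it offers.
- The arm moves only by the tool send_rows, never from a script. Its argument "plan" is a list that holds one entry, the list of rows, each a list of 7 numbers: the turn, a rotation vector about the tool's x, y, z in units of 1.5 rad (1.0 is 1.5 rad), then the shift along the tool's x, y, z in units of 20 cm (1.0 is 20 cm), then the opening, from 0 (shut) to 1 (fully open). A call has 1 to 20 rows; each row shifts and turns the commanded pose from where the row before left it, along the tool's axes as they then stand; what a row does not reach is not made up. A row lasts 1/12 s, in which the tool goes at most 41.7 mm and 7.16 degrees, less where a joint would pass 70% of its speed; a pose out of reach is approached as far as the arm can. A call with a number of a shift or a turn outside -1 to 1 is refused whole. A call with a gripper value outside its range is refused whole. The fingers move at their own pace and stop on an object; "squeeze" is the grip in N (left out, the last holds). Time passes only in rows, so rows that do not move let the fingers close. It gives the time, the measured TCP pose, the force, the opening and the grip force at its end, in the units of the state.
- get_obs(): the state, without advancing time (a new reading comes with each control period).
- optics.camera(name): name is "scene" or "side" or "wrist"; returns the picture (420x560x3 uint8, red, green, blue); there is no depth.
- optics.get_calibration(name): a dict with "intrinsics" (3x3 intrinsics, pixels), "world_from_camera" (4x4, takes a point from camera to world coordinates); the wrist camera has in their place "T_tool_cam" (4x4, takes a point from camera to tool coordinates, whose origin is the TCP and whose axes are the flange's). Camera axes: x right, y up, looking along -z (the intrinsics and any distortion apply to the point x, -y, -z); pixel columns grow to the right and rows downward; lengths in m; the calibration is good to about 2 mm. A picture is of the moment at which its call begins: read the wrist's pose just before it. get_calibration takes no time and is no camera call.
- job.hand_in(): hands the job in; it is judged then, once.
The state is a dict: "clock": time; "joint_pos": joint angles; "joint_velocities": joint speeds; "tau": joint torques, N m; "position": TCP position; "ee_rot": TCP orientation; "ft_force": force on the tool from outside, world axes, zero at the start; "torque": the same for the moment, N m; "grip_width": opening from 0.0 (shut) to 1.0 (fully open); "grasp_force": force on a finger pad.
Only numpy, scipy, OpenCV 4.12 (cv2) and the standard library are available. Lean on these libraries where they do the work, as an engineer would, in place of code of your own. Each camera call takes 0.05 s, during which the arm holds its last target. There are 200 camera calls.

## Task

Make the suction pump ready for use: lift the dust cap off its port and lay it, properly sunk in, in the empty rectangular cut-out of the service tray. Then take the filter cartridge out of the tray, push it right down into the port with its two lugs passing through the two slots, and twist it clockwise (seen from above) to the stop. Let go of everything, and leave the other things on the trolley where they are.

Things in the scene. Friction and masses are not known exactly. Their poses are not given: they have to be found in the camera images.
- pump: white suction pump, fixed, 150 x 130 x 66 mm, gauge and knobs on its front. On its deck stands the bayonet port: a grey plastic collar 68 mm across, 21 mm high, its top 87 mm above the trolley top. Origin: centre of the pump's underside, z up, front towards -x; the port's axis is 10 mm from it along +x
- port (a point): centre of the port's mouth (collar's top face), z up. Its x axis runs through the two entry slots (half a turn apart), 12 mm wide, reaching 30 mm from the axis; bore 45 mm. They pass a 7 mm lip into a groove; floor 21 mm below the mouth. In the groove a lug turns only clockwise from above, 60 deg (1.05 rad), to a hard stop; nothing springs back
- port_locked (a point): the same point, but its x axis is where the line of the lugs stands when the filter is at the stop: 60 deg clockwise from the slots (two small upright ribs on the outside of the collar mark it)
- cap: grey dust cap, loose, on the port. Plate 78 (x) x 62 (y) mm at z 8 to 16 mm, corners rounded; round spigot 40 mm across under it (z 0 to 8); upright bar grip on top, 10 mm thick (x), 40 mm long (y), z 16 to 38 mm. Origin: centre of the spigot's underside, z up; on the port 8 mm below the mouth. About 80 g
- tray: service tray, fixed, 114 (x) x 204 (y) x 26 mm: dark insert, its top 24 mm above the trolley top, in a thin bright rim. Two cut-outs: the cap's rectangle centred at y = -45 mm, the filter's, smaller, at y = +45 mm. Origin: centre of its underside, z up
- cap_bay (a point): centre of the floor of the cap's cut-out in the tray, z up: 84 (x) x 68 (y) mm, 14 mm deep below the insert's top. The cap lies in it with its long side along x, either way round, its origin at this point, 3 mm free on each side
- filter: white filter, loose, upright in the tray (origin 5 mm above the trolley top). Spigot 40 mm across, z 0 to 19 mm, tapered foot; 2 lugs along x, 7 mm wide, tips at 27 mm, z 3 to 10; flange 60 mm across to z 24; drum 54 mm to z 44; bar grip 44 (x) x 12 (y) mm, z 44 to 66. Origin: centre of underside, z up. Down in the port the flange lies on the collar, origin 19 mm below the mouth. 120 g
- bottle_white: white bottle, 53 x 54 x 124 mm, at the back; origin at the centre of its foot. Not to be disturbed
- plaster_roll: roll of plaster lying flat, 58 mm across, 25 mm high, beyond the gap between pump and tray; origin at the centre of its underside. Not to be disturbed
Things that resemble listed ones, but are neither listed nor needed, are in the scene too. There is more than one size of the tray; the one meant has the size given above.

How it is judged:
On the way, in this order (a step that is already met when the one before it is completed fails the run):
1. the dust cap lies sunk in its cut-out in the tray (horizontal distance between cap and cap_bay below 0.008 m and z of cap in the frame of cap_bay below 0.004 m and angle between cap's own z axis and vertical below 0.08 rad), for 0.2 s.
2. the filter is pushed down in the port, lugs below the lip (horizontal distance between filter and port below 0.004 m and z of filter in the frame of port below -0.016 m), for 0.1 s.
At the end, for the whole second after the job is handed in: The filter is upright and down in the port (origin within 4 mm of the axis and at least 16 mm below the mouth), its lugs within 0.12 rad of the stop; the cap lies flat in its cut-out (origin within 8 mm of the centre and less than 4 mm above the floor); both at rest (all of step 1 and all of step 2 and angle between filter's own z axis and vertical below 0.06 rad and angle between the x axis of filter and the x axis of port_locked, either way round below 0.12 rad and linear speed of each of filter, cap below 0.02 m/s); the robot touches nothing.
It fails at once if a bystander is pushed more than 40 mm away (distance of any of bottle_white, plaster_roll from where it was at the start of the episode above 0.04 m).
It also fails if it takes over 58 s, if anything falls off the work surface, if the arm or the gripper's body presses on something with over 40 N, if the wrist force passes 120 N, or if a joint passes its speed limit or range.

## Working session

There is one attempt and no reset: what is moved stays moved. The work goes in short steps, Python scripts to look and compute and a tool call to move; the robot and the scene stay as the last step left them, time stands still between calls to the robot, and variables do not carry over. Pictures are saved under pics/ and viewed, at most 10 in all, crops included, and the job is handed in when it is done.

Besides the shell and the picture viewer there is one more tool, called after ">>>" as name(argument=value, ...) on one line, values as JSON. send_rows: Moves the arm, as the interface text tells. Its arguments: {"type":"object","properties":{"plan":{"type":"array"},"squeeze":{"type":"number"}},"required":["plan"]}

```bash
mkdir -p pics; cat > h.py <<'E'
import numpy as np, cv2
from workcell import get_obs, optics, job
from scipy.spatial.transform import Rotation as R
def snap(name,fn):
    o=get_obs(); im=optics.camera(name); np.save('pics/'+fn+'.npy',im)
    cv2.imwrite('pics/'+fn+'.png',im[:,:,::-1]); 
    c=optics.get_calibration(name)
    if 'T_tool_cam' in c:
        T=np.eye(4);T[:3,:3]=R.from_quat(o['ee_rot']).as_matrix();T[:3,3]=o['position'];T=T@np.array(c['T_tool_cam'])
    else: T=np.array(c['world_from_camera'])
    np.savez('pics/'+fn+'.npz',K=c['intrinsics'],T=T)
    return im
def ray(fn,uv):
    d=np.load('pics/'+fn+'.npz');K=d['K'];T=d['T']
    p=np.linalg.inv(K)@np.array([uv[0],uv[1],1.]); p=np.array([p[0],-p[1],-p[2]])
    return T[:3,3],T[:3,:3]@p
def onz(fn,uv,z):
    o,d=ray(fn,uv); return o+d*(z-o[2])/d[2]
def tri(*obs):
    A=np.zeros((3,3));b=np.zeros(3);rs=[ray(*x) for x in obs]
    for o,d in rs:
        d=d/np.linalg.norm(d);P=np.eye(3)-np.outer(d,d);A+=P;b+=P@o
    x=np.linalg.solve(A,b)
    return x,[np.linalg.norm(np.cross(x-o,d/np.linalg.norm(d))) for o,d in rs]
def proj(fn,X):
    d=np.load('pics/'+fn+'.npz');c=np.linalg.inv(d['T'])@np.append(X,1);p=d['K']@np.array([c[0],-c[1],-c[2]]);return p[:2]/p[2]
E
python3 - <<'E'
from h import *
ims=[snap(n,n+'0') for n in('scene','side','wrist')]
print(get_obs()); print({n:optics.get_calibration(n) for n in('scene','side','wrist')})
E
```

```text
{'clock': 0.15, 'joint_pos': array([-0.02259149,  0.33272714, -0.06470705,  1.46071743,  0.02162518,
        1.34992778, -0.08853004]), 'joint_velocities': array([-0.00040013, -0.00132745,  0.00022197, -0.00191769, -0.0009578 ,
       -0.00174707,  0.00010068]), 'tau': array([ 1.13752249e-03, -6.25829744e+01,  4.95374459e-02, -3.91853535e+01,
        1.63436425e-02,  7.44175835e-03, -2.63868424e-05]), 'position': array([ 6.24704565e-01, -1.05200468e-05,  2.16513257e-01]), 'ee_rot': array([ 7.07110248e-01,  7.07103106e-01, -4.06664704e-04, -3.57920548e-04]), 'ft_force': array([ 0.10289431,  0.18399336, -0.02871184]), 'torque': array([-0.00945323, -0.00205227, -0.00117253]), 'grasp_force': 0.0, 'grip_width': 0.9977687371481372}
{'scene': {'intrinsics': array([[513.91482518,   0.        , 283.23278222],
       [  0.        , 513.91482518, 213.48750109],
       [  0.        ,   0.        ,   1.        ]]), 'world_from_camera': array([[-0.88655489,  0.28794816, -0.36208601,  0.11727472],
       [-0.46234444, -0.52430365,  0.71508273,  0.86836368],
       [ 0.01606374,  0.80136854,  0.5979
[... 365 characters left out ...]
 0.57710007, -0.68951074, -0.64658123],
       [-0.00248799,  0.76606767,  0.64275511,  0.67317652],
       [ 0.        ,  0.        ,  0.        ,  1.        ]])}, 'wrist': {'intrinsics': array([[357.70128811,   0.        , 277.36866   ],
       [  0.        , 357.70128811, 209.76574862],
       [  0.        ,   0.        ,   1.        ]]), 'T_tool_cam': array([[-6.68931983e-04,  9.53603471e-01,  3.01064730e-01,
         7.71042730e-02],
       [ 9.99999430e-01,  8.88272884e-04, -5.91661811e-04,
         3.15221673e-04],
       [-8.31638393e-04,  3.01064163e-01, -9.53603522e-01,
        -1.57105540e-01],
       [ 0.00000000e+00,  0.00000000e+00,  0.00000000e+00,
         1.00000000e+00]])}}
```

View pics/scene0.png

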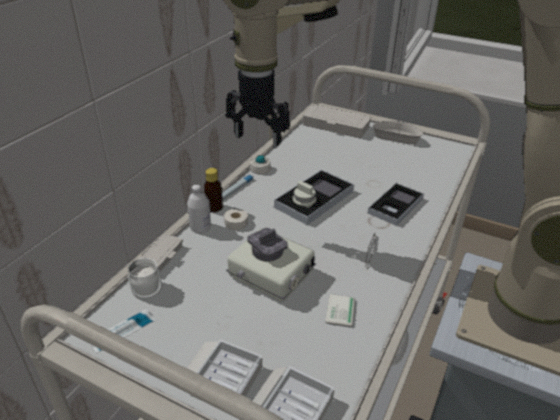

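View pics/side0.png

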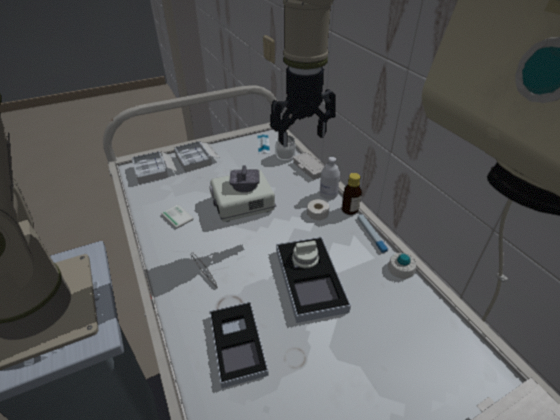

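View pics/wrist0.png

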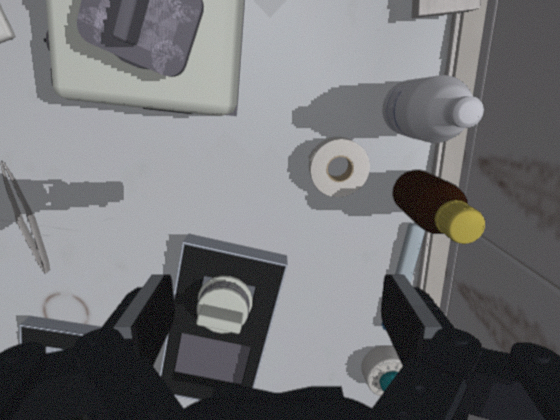

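Scene: the pump with the grey cap on it is at about (265,245) in scene, (243,180) in side and top-left (150,30) in wrist. The large tray (filter at (225,305) in wrist) has its cap cut-out at (210,355). The decoy is the smaller tray. The roll is at (340,167) and the white bottle at (435,110) in wrist.

```bash
python3 - <<'E'
from h import *
np.set_printoptions(precision=4,suppress=True)
for n,a,z in [('cap',(140,25),.1),('pumpcorner',(240,112),.066),('pumpcornerL',(55,95),.066),('trayTL',(185,238),.026),('trayTR',(287,262),.026),('filttop',(220,315),.07),('bayTL',(185,333),.024),('bayTR',(250,342),.024),('roll',(340,160),.025)]: print(n,onz('wrist0',a,z))
print(tri(('scene0',(267,240)),('side0',(243,172))), 'cap grip')
print(tri(('scene0',(306,187)),('side0',(307,247))), 'filter grip')
E
```

```text
cap [0.5304 0.1244 0.1   ]
pumpcorner [0.594  0.0651 0.066 ]
pumpcornerL [0.443  0.0787 0.066 ]
trayTL [ 0.5284 -0.0635  0.026 ]
trayTR [ 0.6352 -0.0911  0.026 ]
filttop [ 0.5686 -0.1269  0.07  ]
bayTL [ 0.5186 -0.1818  0.024 ]
bayTR [ 0.5931 -0.1941  0.024 ]
roll [0.6863 0.0181 0.025 ]
(array([0.5268, 0.136 , 0.1006]), [np.float64(0.0016222495569546355), np.float64(0.0016222495569546316)]) cap grip
(array([ 0.5666, -0.1422,  0.0599]), [np.float64(0.002095044115714377), np.float64(0.0020950441157145095)]) filter grip
```

>>> send_rows(plan=[[[0,0,0,0.083,-0.079,0,1],[0,0,0,0.083,-0.079,0,1],[0,0,0,0.083,-0.079,0,1],[0,0,0,0.083,-0.079,0,1],[0,0,0,0.083,-0.079,0,1],[0,0,0,0.083,-0.079,0,1],[0,0,0,0,0,0,1],[0,0,0,0,0,0,1]]])

```text
clock: 0.82
position: [0.5297, 0.1006, 0.2173]
ee_rot: [0.706, 0.708, 0.0, 0.0]
ft_force: [0.6, -0.6, -0.5]
grip_width: 0.996
grasp_force: 0.0
```

```bash
python3 - <<'E'
from h import *
snap('wrist','w1'); print(get_obs()['position'],get_obs()['clock'])
E
```

```text
[0.53025661 0.09947296 0.2171737 ] 0.8667
```

>>> send_rows(plan=[[[0,0,0,0.12,0,0,1],[0,0,0,0.12,0,0,1],[0,0,0,0.06,0,0,1],[0,0,0,0,0,0,1],[0,0,0,0,0,0,1]]])

```text
clock: 1.28
position: [0.5305, 0.1591, 0.2168]
ee_rot: [0.707, 0.707, -0.0, 0.0]
ft_force: [-0.3, -1.1, 0.4]
grip_width: 1.002
grasp_force: 0.0
```

```bash
python3 - <<'E'
from h import *
b=snap('wrist','w2'); print(get_obs()['position'],get_obs()['clock'])
a=np.load('pics/w1.npy')
for i,(fn) in enumerate(('w1','w2')):
    print(proj(fn,[.53,.132,.1]))
def crop(fn):
    u,v=proj(fn,[.53,.132,.1]).astype(int);im=np.load('pics/'+fn+'.npy');u0=max(u-100,0);v0=max(v-110,0);print(fn,u0,v0)
    return cv2.resize(im[v0:v0+200,u0:u0+200,::-1],None,fx=2,fy=2,interpolation=cv2.INTER_CUBIC)
cv2.imwrite('pics/c12.png',np.hstack([crop('w1'),crop('w2')]))
E
```

```text
[0.53064741 0.15821749 0.21684133] 1.3333
[277.19144742 159.06941397]
[276.21048749 230.33374929]
w1 177 49
w2 176 120
```

View pics/c12.png

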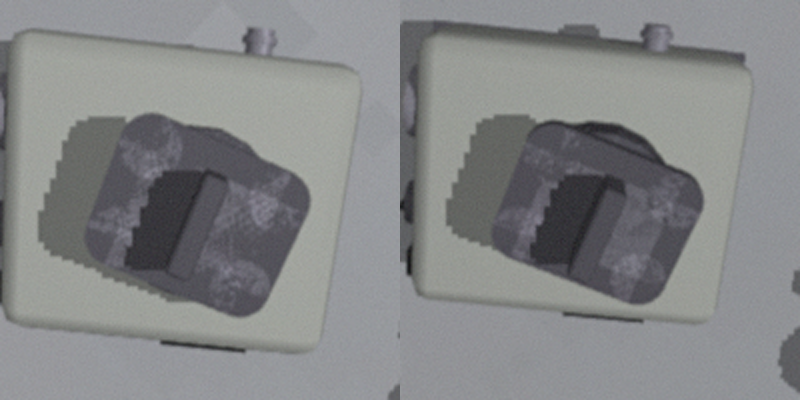

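Left (w1): bar-grip top corners are (205,170), (227,176), (190,280) and (167,275). Right (w2): the same corners are (206,178), (226,186), (193,280) and (170,275).

```bash
python3 - <<'E'
from h import *
np.set_printoptions(precision=4,suppress=True)
A=np.array([(205,170),(227,176),(190,280),(167,275)])/2+[177,49]
B=np.array([(206,178),(226,186),(193,280),(170,275)])/2+[176,120]
print(tri(('w1',A.mean(0)),('w2',B.mean(0))))
for f,P in(('w1',A),('w2',B)):
    X=np.array([onz(f,p,.117) for p in P]);c=X.mean(0);d=(X[0]+X[1]-X[2]-X[3])/2
    print(c,np.linalg.norm(d),np.degrees(np.arctan2(d[1],d[0])))
# pump deck corners
C=np.array([(20,28),(362,62),(318,355),(0,318)])/2+[177,49]
X=np.array([onz('w1',p,.066) for p in C]);print(X,X.mean(0))
d=X[1]-X[0];print(np.linalg.norm(d),np.degrees(np.arctan2(d[1],d[0])))
E
```

```text
(array([0.5291, 0.1316, 0.109 ]), [np.float64(0.0002672043422472136), np.float64(0.0002672043422470404)])
[0.5287 0.1325 0.117 ] 0.04042438520905968 70.37799698623515
[0.5293 0.1343 0.117 ] 0.041661383974438575 71.2761831753546
[[0.4578 0.2034 0.066 ]
 [0.5955 0.1908 0.066 ]
 [0.5841 0.0643 0.066 ]
 [0.4397 0.0819 0.066 ]] [0.5193 0.1351 0.066 ]
0.13832348447391074 -5.218677014668817
```

>>> send_rows(plan=[[[0,0,0,-0.064,-0.004,0,1],[0,0,0,-0.064,-0.004,0,1],[0,0,0.056,0,0,0.07,1],[0,0,0.056,0,0,0.07,1],[0,0,0.056,0,0,0.07,1],[0,0,0.056,0,0,0.07,1],[0,0,0,0,0,0.06,1],[0,0,0,0,0,0.06,1],[0,0,0,0,0,0.06,1],[0,0,0,0,0,0.05,1],[0,0,0,0,0,0,1],[0,0,0,0,0,0,1],[0,0,0,0,0,0,1]]])

```text
clock: 2.42
position: [0.529, 0.1341, 0.1157]
ee_rot: [0.815, 0.579, 0.0, 0.0]
ft_force: [-0.0, -0.2, 0.3]
grip_width: 1.0
grasp_force: 0.0
```

>>> send_rows(plan=[[[0,0,0,0,0,0,0],[0,0,0,0,0,0,0],[0,0,0,0,0,0,0],[0,0,0,0,0,0,0],[0,0,0,0,0,0,0],[0,0,0,0,0,0,0],[0,0,0,0,0,0,0],[0,0,0,0,0,0,0],[0,0,0,0,0,0,0],[0,0,0,0,0,0,0]]], squeeze=50)

```text
clock: 3.25
position: [0.5286, 0.134, 0.1151]
ee_rot: [0.815, 0.579, 0.0, 0.0]
ft_force: [-0.4, -0.0, -0.3]
grip_width: 0.001
grasp_force: 0.0
```

```bash
python3 - <<'E'
from h import *
a=snap('wrist','w3');b=snap('side','s3')[140:240,180:320]
b=cv2.resize(b,None,fx=2.4,fy=2.4,interpolation=cv2.INTER_CUBIC)
c=np.zeros((420,800,3),np.uint8);c[:,:460]=a[:,50:510];c[:240,460:796]=b
cc=snap('scene','c3')[200:275,220:325];cc=cv2.resize(cc,None,fx=2.4,fy=2.4,interpolation=cv2.INTER_CUBIC)
c[240:,460:712]=cc
cv2.imwrite('pics/v3.png',c[:,:,::-1]); print(get_obs()['grip_width'])
E
```

```text
-0.0029230792176281684
```

View pics/v3.png

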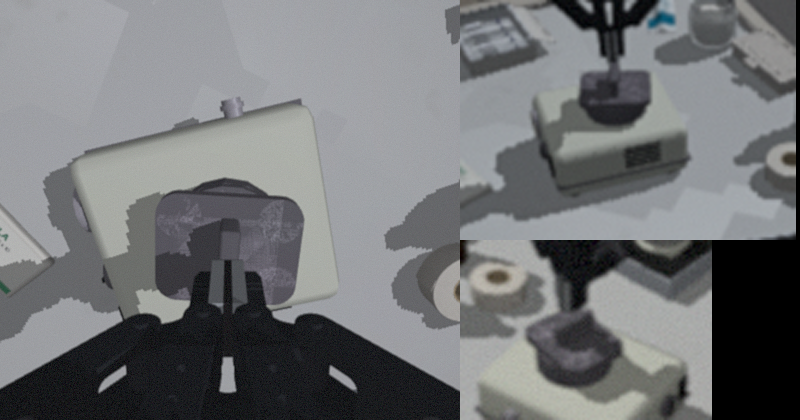

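Shut fingers: tips at about (226,262) in the wrist part, apparently above the bar; the bar top still shows from rows 220 to 262. I need to check where the tips really are.

```bash
python3 - <<'E'
from h import *
np.set_printoptions(precision=4,suppress=True)
o=get_obs();print(o['position'],o['ft_force'],o['joint_pos'])
print(tri(('s3',(244.6,162.9)),('c3',(266.3,228.3))))
p=o['position'].copy()
for dz in(0,-.017): print(dz,[proj(f,p+[0,0,dz]) for f in('w3','s3','c3')])
for z in(.117,.095): print(z,[proj(f,[.529,.1325,z]) for f in('w3','s3','c3')])
for f in('s3','c3'):
    pass
s=np.load('pics/s3.npy')[140:210,215:280];c=np.load('pics/c3.npy')[190:260,235:300];w=np.load('pics/w3.npy')[200:320,200:350]
r=lambda i,k:cv2.resize(i,None,fx=k,fy=k,interpolation=cv2.INTER_CUBIC)
V=np.zeros((600,800,3),np.uint8);a=r(s,4.5);b=r(c,4.5);V[:a.shape[0],:a.shape[1]]=a;V[:b.shape[0],300:300+b.shape[1]]=b
d=r(w,2.2);V[320:320+d.shape[0],:d.shape[1]]=d
V=cv2.convertScaleAbs(V,alpha=1.8)
cv2.imwrite('pics/v3b.png',V[:,:,::-1])
E
```

```text
[0.5287 0.134  0.1151] [ 0.4344 -0.5338 -0.1248] [-0.2059  0.2457 -0.1438  1.7936  0.039   1.105  -0.699 ]
(array([0.5312, 0.1326, 0.129 ]), [np.float64(0.0026474770980725376), np.float64(0.0026474770980728065)])
0 [array([276.7907, 264.237 ]), array([243.0574, 167.985 ]), array([266.0574, 233.4104])]
-0.017 [array([276.8063, 249.9039]), array([243.5046, 173.3589]), array([266.0888, 239.641 ])]
0.117 [array([278.5277, 268.4863]), array([243.3494, 167.6561]), array([266.264 , 232.2699])]
0.095 [array([278.3583, 249.8016]), array([243.9234, 174.6078]), array([266.302, 240.324])]
```

View pics/v3b.png

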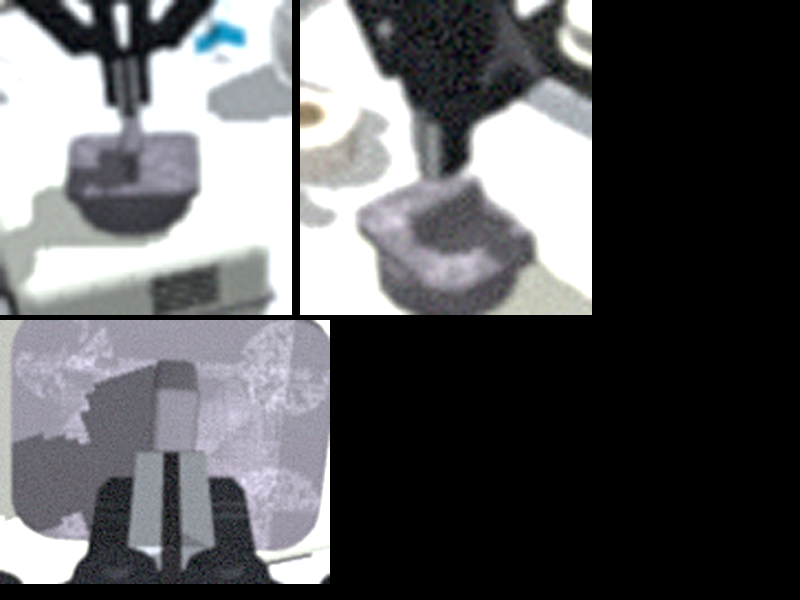

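The tips stand at about z 0.128, 13 mm above the bar top. So they are roughly 30 mm shorter than the text says. I'll open, go 27 mm lower and close again.

>>> send_rows(plan=[[[0,0,0,0,0,0,1],[0,0,0,0,0,0,1],[0,0,0,0,0,0,1],[0,0,0,0,0,0,1],[0,0,0,0,0,0,1],[0,0,0,0,0,0,1],[0,0,0,0,0,0.035,1],[0,0,0,0,0,0.035,1],[0,0,0,0,0,0.035,1],[0,0,0,0,0,0.03,1],[0,0,0,0,0,0,1],[0,0,0,0,0,0,1]]])

```text
clock: 4.4
position: [0.5283, 0.1339, 0.0875]
ee_rot: [0.815, 0.579, -0.001, -0.0]
ft_force: [-0.1, 0.3, 1.1]
grip_width: 0.999
grasp_force: 0.0
```

>>> send_rows(plan=[[[0,0,0,0,0,0,0],[0,0,0,0,0,0,0],[0,0,0,0,0,0,0],[0,0,0,0,0,0,0],[0,0,0,0,0,0,0],[0,0,0,0,0,0,0],[0,0,0,0,0,0,0],[0,0,0,0,0,0,0],[0,0,0,0,0,0,0],[0,0,0,0,0,0,0]]], squeeze=50)

```text
clock: 5.23
position: [0.5288, 0.1341, 0.0884]
ee_rot: [0.815, 0.579, 0.0, 0.0]
ft_force: [0.2, -0.2, 2.9]
grip_width: 0.1
grasp_force: 50.6
```

>>> send_rows(plan=[[[0,0,0,0,0,-0.05,0],[0,0,0,0,0,-0.1,0],[0,0,0,0,0,-0.15,0],[0,0,0,0,0,-0.15,0],[0,0,0,0,0,-0.15,0],[0,0,0,-0.101,0.057,0,0],[0,0,0,-0.101,0.057,0,0],[0,0,0,-0.101,0.057,0,0],[0,0,0,-0.101,0.057,0,0],[0,0,0,-0.101,0.057,0,0],[0,0,0,0,0,0,0],[0,0,0,0,0,0,0],[0,0,0,0,0,0,0]]])

```text
clock: 6.32
position: [0.5489, 0.0207, 0.2083]
ee_rot: [0.815, 0.579, 0.0, -0.0]
ft_force: [-0.6, 0.9, -0.1]
grip_width: 0.099
grasp_force: 50.1
```

```bash
python3 - <<'E'
from h import *
snap('wrist','w4'); print(get_obs()['position'],get_obs()['grip_width'])
E
```

```text
[0.54892345 0.02108678 0.20831248] 0.10472187914416459
```

>>> send_rows(plan=[[[0,0,0,-0.163,0.04,0,0],[0,0,0,-0.163,0.04,0,0],[0,0,0,-0.163,0.04,0,0],[0,0,0,-0.163,0.04,0,0],[0,0,0,-0.163,0.04,0,0],[0,0,0,-0.163,0.04,0,0],[0,0,0,-0.163,0.04,0,0],[0,0,-0.055,0,0,0,0],[0,0,0,0,0,0,0],[0,0,0,0,0,0,0]]])

```text
clock: 7.2
position: [0.5272, -0.2125, 0.2081]
ee_rot: [0.791, 0.612, 0.0, -0.0]
ft_force: [0.9, 0.6, -0.3]
grip_width: 0.099
grasp_force: 50.1
```

```bash
python3 - <<'E'
from h import *
snap('wrist','w5'); print(get_obs()['position'],get_obs()['clock'])
E
```

```text
[ 0.52734102 -0.21201387  0.20809717] 7.25
```

>>> send_rows(plan=[[[0,0,0,-0.163,0,0,0],[0,0,0,-0.163,0,0,0],[0,0,0,0,0,0,0],[0,0,0,0,0,0,0],[0,0,0,0,0,0,0]]])

```text
clock: 7.67
position: [0.5111, -0.2754, 0.2081]
ee_rot: [0.791, 0.612, 0.0, -0.0]
ft_force: [0.3, -0.4, -1.2]
grip_width: 0.103
grasp_force: 50.1
```

```bash
python3 - <<'E'
from h import *
snap('wrist','w6'); print(get_obs()['position'],get_obs()['clock'])
P=proj('w4',[.529,.134,.087]).astype(int);print('port',P)
u0,v0=max(P[0]-66,0),max(P[1]-60,0);print(u0,v0)
p=cv2.resize(np.load('pics/w4.npy')[v0:v0+100,u0:u0+133],(400,300),interpolation=cv2.INTER_CUBIC)
t=lambda f:cv2.resize(np.load('pics/%s.npy'%f)[0:300,80:480],(400,300))
V=np.zeros((600,800,3),np.uint8);V[:300,:400]=t('w5');V[:300,400:]=t('w6');V[300:,:400]=p
V[300:,400:]=cv2.convertScaleAbs(p,alpha=2)
cv2.imwrite('pics/v6.png',V[:,:,::-1])
E
```

```text
[ 0.51124938 -0.27508367  0.20807852] 7.7167
port [199  63]
133 3
```

View pics/v6.png

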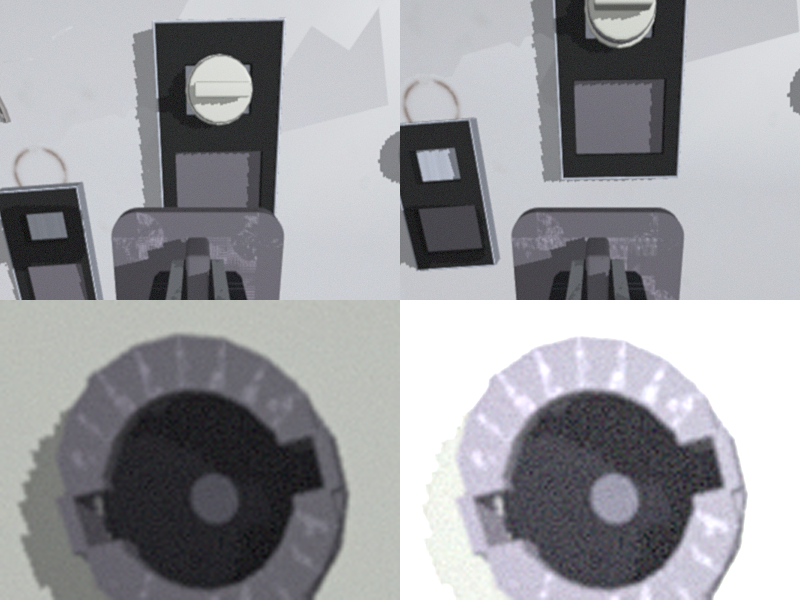

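w6 (right): cap cut-out corners (574,80), (664,79), (663,154), (574,154); tray foot edge (562,178) to (677,177). w5: tray top edge (154,22) to (284,19), cut-out top corners (177,153) and (261,152), filter grip bar at (195–250, 82–97). Port crop: bore centre is about (200,488); slots end at (317,462) and (80,524).

```bash
python3 - <<'E'
from h import *
np.set_printoptions(precision=4,suppress=True)
w5=lambda p:(p[0]+80,p[1]); w6=lambda p:(p[0]-320,p[1]); w4=lambda p:(p[0]/3.0075+133,(p[1]-300)/3+3)
ang=lambda d:np.degrees(np.arctan2(d[1],d[0]))
print('tri bay TL',tri(('w5',w5((177,153))),('w6',w6((574,80)))))
print('tri bay TR',tri(('w5',w5((261,152))),('w6',w6((664,79)))))
B=np.array([onz('w6',w6(p),.024) for p in((574,80),(664,79),(663,154),(574,154))]);print('bay',B.mean(0),np.linalg.norm(B[1]-B[0]),np.linalg.norm(B[2]-B[1]),ang(B[1]-B[0]),ang(B[2]-B[3]))
BL,BR=[onz('w6',w6(p),.026) for p in((562,178),(677,177))]
TL,TR=[onz('w5',w5(p),.026) for p in((154,22),(284,19))]
print('tray',TL,TR,BL,BR,np.linalg.norm(TL-TR),np.linalg.norm(TL-BL),ang(TL-BL)-90,ang(TR-BR)-90,ang(TR-TL))
c=(TL+TR+BL+BR)/4;y=(TL+TR-BL-BR);y/=np.linalg.norm(y);print(c,'bay from tray',c-.045*y,'filt',c+.045*y)
# filter grip
F=[onz('w5',w5(p),.071) for p in((195,82),(250,82),(250,97),(195,97))];print('filter',np.mean(F,0),np.linalg.norm(F[1]-F[0]),np.linalg.norm(F[2]-F[1]),ang(F[1]-F[0]),ang(F[2]-F[3]))
print('filt tri',tri(('w5',w5((222,82))),('w6',w6((624,4)))))
A,C=[onz('w4',w4(p),.087) for p in((317,462),(80,524))];print('port slots',A,C,(A+C)/2,np.linalg.norm(A-C),ang(A-C))
D=[onz('w4',w4(p),.087) for p in((104,488),(300,488),(200,390),(200,588))];print('bore',np.array(D),np.mean(D,0))
E
```

```text
tri bay TL (array([ 0.5151, -0.1817,  0.0266]), [np.float64(0.0006533924936875061), np.float64(0.0006533924936874286)])
tri bay TR (array([ 0.5926, -0.2009,  0.0264]), [np.float64(0.00025870517091951907), np.float64(0.00025870517091963063)])
bay [ 0.5456 -0.2235  0.024 ] 0.0807613852375773 0.06729937221161968 -13.914940764578848 -14.52617377294712
tray [ 0.5266 -0.0694  0.026 ] [ 0.6344 -0.0951  0.026 ] [ 0.4792 -0.2645  0.026 ] [ 0.5871 -0.2914  0.026 ] 0.11079751889579231 0.20073839579764274 -13.678059129084204 -13.567476749340685 -13.378896191161076
[ 0.5568 -0.1801  0.026 ] bay from tray [ 0.5462 -0.2238  0.026 ] filt [ 0.5674 -0.1364  0.026 ]
filter [ 0.5674 -0.1374  0.071 ] 0.04264139790883808 0.011102231587999107 -14.574186565474399 -14.575932301198849
filt tri (array([ 0.5731, -0.1307,  0.0095]), [np.float64(0.0003106294228907308), np.float64(0.0003106294228907817)])
port slots [0.5574 0.1286 0.087 ] [0.4979 0.1345 0.087 ] [0.5276 0.1316 0.087 ] 0.059715722838603075 -5.732898720310654
bore [[0.5068 0.1401 0.087 ]
 [0.5514 0.1245 0.087 ]
 [0.5371 0.1523 0.087 ]
 [0.5196 0.1112 0.087 ]] [0.5287 0.132  0.087 ]
```

>>> send_rows(plan=[[[0,0,-0.009,0.098,0.035,0,0],[0,0,0,0.098,0.035,0,0],[0,0,0,0.098,0.035,0,0],[0,0,0,0,0,0.15,0],[0,0,0,0,0,0.15,0],[0,0,0,0,0,0.15,0],[0,0,0,0,0,0.15,0],[0,0,0,0,0,0.15,0],[0,0,0,0,0,0,0],[0,0,0,0,0,0,0],[0,0,0,0,0,0,0]]])

```text
clock: 8.63
position: [0.5464, -0.2245, 0.06]
ee_rot: [0.786, 0.618, 0.001, 0.001]
ft_force: [-0.3, 0.2, -0.0]
grip_width: 0.105
grasp_force: 50.0
```

```bash
python3 - <<'E'
from h import *
o=get_obs();print(o['position'],o['ee_rot'],o['ft_force'],o['clock'])
E
```

```text
[ 0.54640431 -0.22454077  0.05999956] [7.86338416e-01 6.17795100e-01 7.38925057e-04 7.51473736e-04] [-0.31048763  0.16265632 -0.0328034 ] 8.6333
```

>>> send_rows(plan=[[[0,0,0,0.005,0,0.03,0],[0,0,0,0,0,0.03,0],[0,0,0,0,0,0.03,0],[0,0,0,0,0,0.03,0],[0,0,0,0,0,0.02,0],[0,0,0,0,0,0.02,0],[0,0,0,0,0,0.02,0],[0,0,0,0,0,0,0],[0,0,0,0,0,0,0]]])

```text
clock: 9.38
position: [0.5451, -0.2241, 0.0218]
ee_rot: [0.787, 0.617, -0.0, -0.0]
ft_force: [-0.4, 0.2, -1.0]
grip_width: 0.1
grasp_force: 50.0
```

>>> send_rows(plan=[[[0,0,0,0,0,0.007,0],[0,0,0,0,0,0.007,0],[0,0,0,0,0,0,0],[0,0,0,0,0,0,0]]])

```text
clock: 9.72
position: [0.5455, -0.2242, 0.0194]
ee_rot: [0.787, 0.617, 0.0, 0.0]
ft_force: [0.1, 0.1, 0.0]
grip_width: 0.102
grasp_force: 50.1
```

Not touching yet; go down a little more.

>>> send_rows(plan=[[[0,0,0,0,0,0.006,0],[0,0,0,0,0,0.006,0],[0,0,0,0,0,0,0],[0,0,0,0,0,0,0]]])

```text
clock: 10.05
position: [0.5457, -0.2242, 0.0193]
ee_rot: [0.787, 0.617, 0.0, 0.0]
ft_force: [-11.1, 5.0, 24.2]
grip_width: 0.102
grasp_force: 53.3
```

Contact at exactly the expected height, so the cap is sunk. Release, lift and go over to the filter.

>>> send_rows(plan=[[[0,0,0,0,0,-0.01,0.3],[0,0,0,0,0,0,0.6],[0,0,0,0,0,0,1],[0,0,0,0,0,0,1],[0,0,0,0,0,0,1],[0,0,0,0,0,0,1],[0,0,0,0,0,-0.13,1],[0,0,0,0,0,-0.13,1],[0,0,0,0,0,-0.13,1],[0,0,0,0,0,-0.13,1],[0,0,0,0.15,0,0,1],[0,0,0,0.15,0,0,1],[0,0,0,0.15,0,0,1]]])

```text
clock: 11.13
position: [0.567, -0.1362, 0.1235]
ee_rot: [0.787, 0.617, 0.0, 0.0]
ft_force: [1.1, 0.6, -0.6]
grip_width: 1.001
grasp_force: 0.0
```

>>> send_rows(plan=[[[0,0,-0.08,0,0,0,1],[0,0,-0.08,0,0,0,1],[0,0,-0.08,0,0,0,1],[0,0,-0.08,0,0,0,1],[0,0,-0.08,0,0,0,1],[0,0,-0.08,0,0,0,1],[0,0,-0.08,0,0,0,1],[0,0,-0.08,0,0,0,1],[0,0,-0.08,0,0,0,1],[0,0,-0.08,0,0,0,1],[0,0,-0.08,0,0,0,1],[0,0,-0.08,0,0,0,1],[0,0,-0.08,0,0,0,1],[0,0,0,0,0,0,1],[0,0,0,0,0,0,1],[0,0,0,0,0,0,1]]])

```text
clock: 12.47
position: [0.5666, -0.1368, 0.1228]
ee_rot: [0.127, 0.992, 0.0, -0.0]
ft_force: [1.1, -0.2, 1.1]
grip_width: 1.0
grasp_force: 0.0
```

```bash
python3 - <<'E'
from h import *
o=get_obs();print(o['position'],o['ee_rot'],o['ft_force'],o['joint_pos'],2*np.degrees(np.arctan2(o['ee_rot'][1],o['ee_rot'][0])))
a=snap('wrist','w7')
s=snap('side','s7')[220:330,250:370];s=cv2.resize(s,(400,366),interpolation=cv2.INTER_CUBIC)
V=np.zeros((600,800,3),np.uint8);V[:366,400:]=s;V[:300,:400]=cv2.resize(a,(400,300))
c=snap('scene','c7')[160:230,260:365];V[300:567,:400]=cv2.resize(c,(400,267),interpolation=cv2.INTER_CUBIC)
cv2.imwrite('pics/v7.png',V[:,:,::-1])
E
```

```text
[ 0.56660898 -0.13683177  0.12283093] [ 1.27145097e-01  9.91884127e-01  4.50176502e-05 -3.75837080e-05] [ 1.09857076 -0.20015937  1.14019586] [ 0.28323584  0.31518903 -0.14915863  1.68756269  0.05056131  1.14267657
  1.43613089] 165.39070126495636
```

View pics/v7.png

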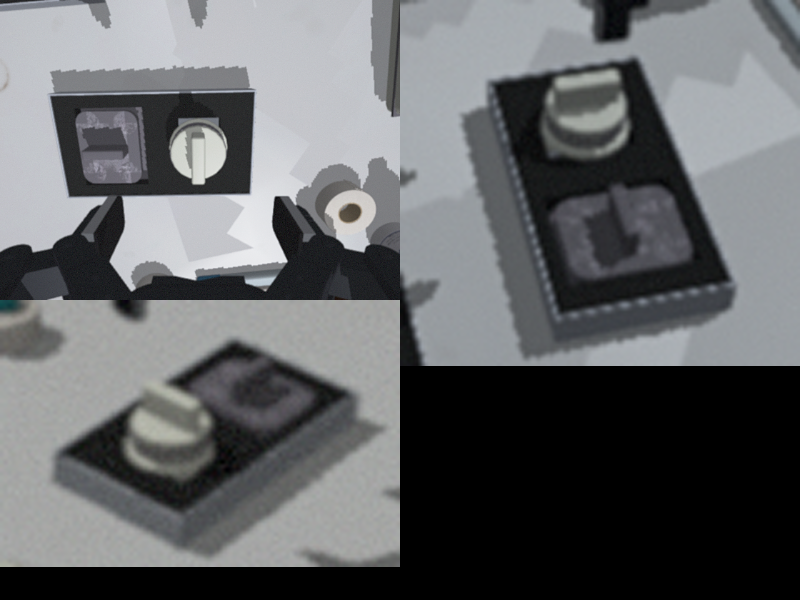

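The cap is flush in its cut-out, and the filter bar (198,155) lines up with the tool. Descend and grip.

>>> send_rows(plan=[[[0,0,0,0,0,0.08,1],[0,0,0,0,0,0.08,1],[0,0,0,0,0,0.08,1],[0,0,0,0,0,0.08,1],[0,0,0,0,0,0.04,1],[0,0,0,0,0,0.03,1],[0,0,0,0,0,0,1],[0,0,0,0,0,0,1]]])

```text
clock: 13.28
position: [0.567, -0.1368, 0.0454]
ee_rot: [0.125, 0.992, 0.0, 0.0]
ft_force: [0.7, 0.8, 0.8]
grip_width: 1.001
grasp_force: 0.0
```

>>> send_rows(plan=[[[0,0,0,0,0,0,0],[0,0,0,0,0,0,0],[0,0,0,0,0,0,0],[0,0,0,0,0,0,0],[0,0,0,0,0,0,0],[0,0,0,0,0,0,0],[0,0,0,0,0,0,0],[0,0,0,0,0,0,0],[0,0,0,0,0,0,0],[0,0,0,0,0,0,0]]], squeeze=80)

```text
clock: 14.12
position: [0.5669, -0.1369, 0.0453]
ee_rot: [0.125, 0.992, -0.0, 0.0]
ft_force: [-0.8, 0.0, 4.8]
grip_width: 0.108
grasp_force: 79.8
```

>>> send_rows(plan=[[[0,0,0,0,0,-0.06,0],[0,0,0,0,0,-0.12,0],[0,0,0,0,0,-0.15,0],[0,0,0,0,0,-0.15,0],[0,0,0,0,0,-0.15,0],[0,0,0,0.058,0.14,0,0],[0,0,0,0.058,0.14,0,0],[0,0,0,0.058,0.14,0,0],[0,0,0,0.058,0.14,0,0],[0,0,0,0.058,0.14,0,0],[0,0,0,0.058,0.14,0,0],[0,0,0,0.058,0.14,0,0],[0,0,0,0.058,0.14,0,0],[0,0,0,0.058,0.14,0,0],[0,0,-0.051,0,0,0,0],[0,0,-0.051,0,0,0,0],[0,0,0,0,0,0,0],[0,0,0,0,0,0,0],[0,0,0,0,0,0,0]]])

```text
clock: 15.7
position: [0.528, 0.1328, 0.1711]
ee_rot: [0.05, 0.999, -0.0, -0.0]
ft_force: [1.4, -0.2, -0.8]
grip_width: 0.108
grasp_force: 79.1
```

```bash
python3 - <<'E'
from h import *
o=get_obs();print(o['position'],o['ee_rot'],o['ft_force'],2*np.degrees(np.arctan2(o['ee_rot'][1],o['ee_rot'][0])),o['grip_width'])
a=snap('wrist','w8');s=snap('side','s8')[120:220,190:300];c=snap('scene','c8')[190:290,215:325]
V=np.zeros((600,800,3),np.uint8);V[:300,:400]=cv2.resize(a,(400,300))
V[:364,400:]=cv2.resize(s,(400,364),interpolation=cv2.INTER_CUBIC);V[300:600,:330]=cv2.resize(c,(330,300),interpolation=cv2.INTER_CUBIC)
cv2.imwrite('pics/v8.png',V[:,:,::-1])
E
```

```text
[0.52802556 0.13276725 0.17106228] [ 5.04963934e-02  9.98724240e-01 -7.33205024e-05 -4.09780307e-05] [ 1.42912418 -0.24367478 -0.78548187] 174.2110775675088 0.10810801124372754
```

View pics/v8.png

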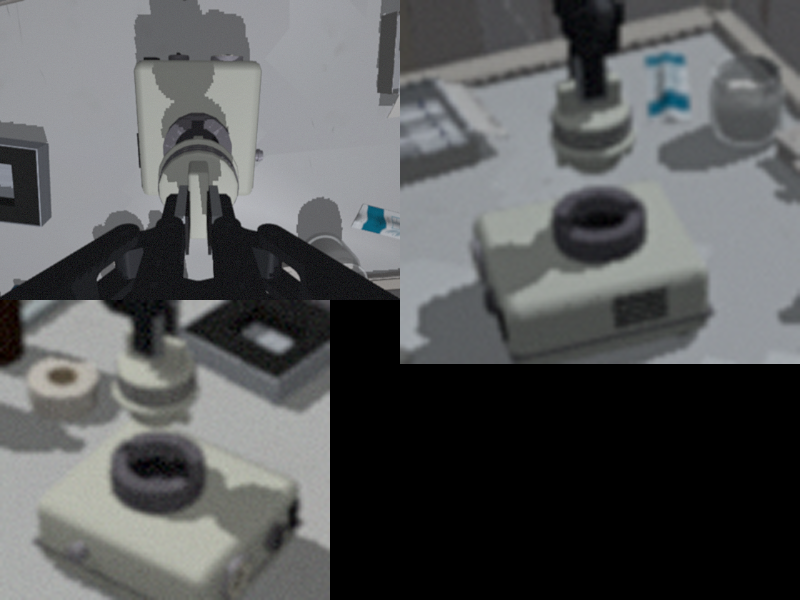

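>>> send_rows(plan=[[[0,0,0,0,0,0.065,0],[0,0,0,0,0,0.065,0],[0,0,0,0,0,0.065,0],[0,0,0,0,0,0.02,0],[0,0,0,0,0,0.02,0],[0,0,0,0,0,0,0],[0,0,0,0,0,0,0]]])

```text
clock: 16.43
position: [0.5283, 0.1333, 0.1244]
ee_rot: [0.049, 0.999, 0.0, 0.0]
ft_force: [-0.6, 1.1, -1.3]
grip_width: 0.109
grasp_force: 79.1
```

>>> send_rows(plan=[[[0,0,0,0,0,0.015,0],[0,0,0,0,0,0.015,0],[0,0,0,0,0,0,0],[0,0,0,0,0,0,0]]])

```text
clock: 16.77
position: [0.528, 0.1332, 0.1179]
ee_rot: [0.049, 0.999, -0.0, -0.0]
ft_force: [0.1, 0.3, -0.5]
grip_width: 0.114
grasp_force: 79.1
```

>>> send_rows(plan=[[[0,0,0,0,0,0.015,0],[0,0,0,0,0,0.015,0],[0,0,0,0,0,0.01,0],[0,0,0,0,0,0.007,0],[0,0,0,0,0,0,0],[0,0,0,0,0,0,0]]])

```text
clock: 17.27
position: [0.5281, 0.1333, 0.1085]
ee_rot: [0.049, 0.999, 0.0, 0.0]
ft_force: [-0.2, 0.9, -1.9]
grip_width: 0.109
grasp_force: 79.1
```

>>> send_rows(plan=[[[0,0,0,0,0,0.005,0],[0,0,0,0,0,0.003,0],[0,0,0,0,0,0,0],[0,0,0,0,0,0,0]]])

```text
clock: 17.6
position: [0.5282, 0.1333, 0.1082]
ee_rot: [0.049, 0.999, -0.0, 0.0]
ft_force: [-6.5, -1.7, 13.3]
grip_width: 0.112
grasp_force: 80.9
```

Seated at 0.108 as predicted. Now twist clockwise.

>>> send_rows(plan=[[[0,0,0,0,0,-0.003,0],[0,0,0.03,0,0,0,0],[0,0,0.06,0,0,0,0],[0,0,0.06,0,0,0,0],[0,0,0.06,0,0,0,0],[0,0,0.06,0,0,0,0],[0,0,0.06,0,0,0,0],[0,0,0.06,0,0,0,0],[0,0,0.06,0,0,0,0],[0,0,0.06,0,0,0,0],[0,0,0.06,0,0,0,0],[0,0,0,0,0,0,0],[0,0,0,0,0,0,0]]])

```text
clock: 18.68
position: [0.5287, 0.1336, 0.1082]
ee_rot: [0.457, 0.889, 0.001, 0.001]
ft_force: [-0.0, 0.0, 5.8]
grip_width: 0.113
grasp_force: 79.9
```

```bash
python3 - <<'E'
from h import *
o=get_obs();print(o['position'],o['ft_force'],o['torque'],2*np.degrees(np.arctan2(o['ee_rot'][1],o['ee_rot'][0])),o['grip_width'])
E
```

```text
[0.52872634 0.13360756 0.10824926] [-0.03698044  0.049825    5.75852953] [ 0.08590081  0.01151847 -0.10558813] 125.57249186135836 0.11310990289086724
```

>>> send_rows(plan=[[[0,0,0.04,0,0,0,0],[0,0,0.04,0,0,0,0],[0,0,0.03,0,0,0,0],[0,0,0.02,0,0,0,0],[0,0,0.02,0,0,0,0],[0,0,0,0,0,0,0],[0,0,0,0,0,0,0]]])

```text
clock: 19.27
position: [0.5273, 0.1332, 0.1083]
ee_rot: [0.554, 0.833, -0.001, -0.0]
ft_force: [-8.5, -2.1, 13.5]
grip_width: 0.11
grasp_force: 81.2
```

```bash
python3 - <<'E'
from h import *
o=get_obs();print(o['position'],o['ft_force'],o['torque'],2*np.degrees(np.arctan2(o['ee_rot'][1],o['ee_rot'][0])),o['grip_width'])
E
```

```text
[0.52733942 0.13322408 0.10832428] [-8.4503495  -2.08636323 13.50220259] [-0.49559068  1.85591602  0.45804719] 112.7761913307228 0.10968085113332239
```

>>> send_rows(plan=[[[0,0,0.02,0,0,0,0],[0,0,0.015,0,0,0,0],[0,0,0,0,0,0,0],[0,0,0,0,0,0,0]]])

```text
clock: 19.6
position: [0.5271, 0.1332, 0.1083]
ee_rot: [0.575, 0.818, -0.001, -0.0]
ft_force: [-10.0, -2.9, 14.8]
grip_width: 0.113
grasp_force: 84.2
```

```bash
python3 - <<'E'
from h import *
o=get_obs();print(o['position'],o['ft_force'],o['torque'],2*np.degrees(np.arctan2(o['ee_rot'][1],o['ee_rot'][0])),o['grip_width'])
E
```

```text
[0.52713386 0.1332354  0.10834957] [-10.00756856  -2.90104322  14.84979266] [-0.6185496   2.09414691  1.20292396] 109.8483443654551 0.11334501543125294
```

The reaction torque climbs to 1.2 N m, so it is on the stop. Release and lift.

>>> send_rows(plan=[[[0,0,0,0,0,0,0.2],[0,0,0,0,0,0,0.5],[0,0,0,0,0,0,1],[0,0,0,0,0,0,1],[0,0,0,0,0,0,1],[0,0,0,0,0,0,1],[0,0,0,0,0,-0.08,1],[0,0,0,0,0,-0.12,1],[0,0,0,0,0,-0.15,1],[0,0,0,0,0,-0.15,1],[0,0,0,-0.12,0,0,1],[0,0,0,-0.12,0,0,1],[0,0,0,0,0,0,1],[0,0,0,0,0,0,1]]])

```text
clock: 20.77
position: [0.5444, 0.0865, 0.2074]
ee_rot: [0.578, 0.816, -0.0, 0.0]
ft_force: [-0.4, -0.1, -0.3]
grip_width: 1.0
grasp_force: 0.0
```

```bash
python3 - <<'E'
from h import *
o=get_obs();print(o['position'],o['ft_force'],o['grip_width'],o['clock'])
a=snap('wrist','w9');s=snap('side','s9')[140:325,190:370]
u,v=proj('w9',[.528,.133,.13]).astype(int);u0=max(u-80,0);v0=max(v-75,0);print(u0,v0)
V=np.zeros((600,800,3),np.uint8);V[:,:]=0
c=a[v0:v0+150,u0:u0+160];V[:c.shape[0]*5//2,:400]=cv2.resize(c,(400,c.shape[0]*5//2),interpolation=cv2.INTER_CUBIC)
V[:411,400:]=cv2.resize(s,(400,411),interpolation=cv2.INTER_CUBIC)
cv2.imwrite('pics/v9.png',V[:420,:,::-1])
E
```

```text
[0.54439023 0.08649811 0.20742239] [-0.35686894 -0.07290271 -0.28074197] 1.0001107600101213 20.7667
196 66
```

View pics/v9.png

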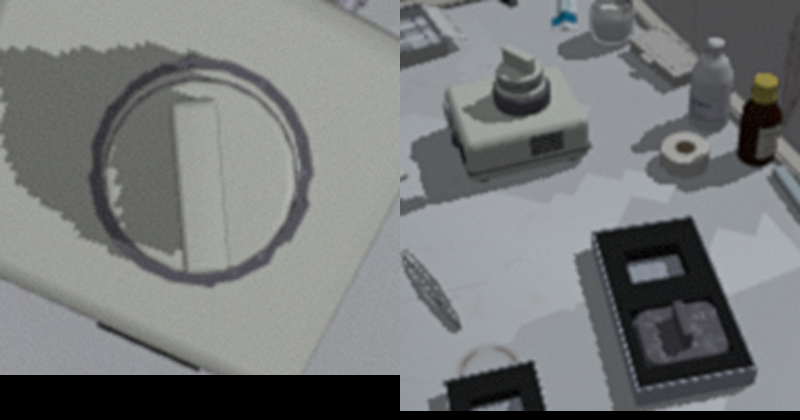

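Bar top left edge runs (175,102) to (188,272) and right edge (213,97) to (229,268). Collar ribs at (195,60) and (207,282). The cap is sunk and the bystanders have not moved.

```bash
python3 - <<'E'
from h import *
f=lambda p,z:onz('w9',(p[0]/2.5+196,p[1]/2.5+66),z)
for a,b,z in(((175,102),(188,272),.134),((213,97),(229,268),.134),((195,60),(207,282),.08)):
    A,B=f(a,z),f(b,z);d=A-B;print((A+B)/2,np.linalg.norm(d),np.degrees(np.arctan2(d[1],d[0])))
E
```

```text
[0.52318501 0.13161067 0.134     ] 0.04296009834213975 113.32906618843396
[0.53232143 0.13600919 0.134     ] 0.04319702355643643 115.07866474432086
[0.52844707 0.1313452  0.08      ] 0.06848228947177831 112.42691501396777
```

```bash
python3 -c "
from workcell import job
print(job.hand_in())"
```

```text
the job is handed in; nothing more can be done
None
```

The job is handed in, with no verdict returned: the cap is sunk in its tray cut-out, the filter is seated in the port and twisted clockwise to the stop, the gripper is open and clear, and in the last picture the roll and bottle are where they were.

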